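Close up a coffee doser and hold its dosing lever wound to the stop

ROBOT

A 6-joint arm with a two-finger parallel gripper is mounted at the origin on the work surface. World frame = base frame: x ahead of the robot, y to its left, z up, the work surface at z = 0. Lengths are in mm, angles in rad, forces in N, time in s.
With the tool pointing down it reaches from about 300 to 825 mm from the base axis. Payload 5.4 kg.
Tool frame: the origin (TCP) lies at the very end of the fingers, on their centre line; the grasp point (between the pads) lies 19 mm behind it; z points along the fingers, y is the direction in which the jaws open and shut (so a half turn about z gives the same grasp; the last joint's range is limited). The gripper opens to 92 mm and grips with 3 to 60 N. Pads are 20 mm wide; open, the fingers measure 128 mm over their backs; the gripper's body (75 mm by 189 mm) begins 69 mm behind the grasp point.
Start: joints at [-1.425, 0.158, 1.597, -0, 1.386, -0.21], TCP at [200.271, -538.978, 214.601] pointing down, gripper open.
Joint ranges: [-2.91, 2.91], [-0.94, 2.29], [0.18, 2.7], [-1.29, 4.43], [0.17, 2.64], [-3, 3]. Speed limits (rad/s): [2.57, 2.57, 3.14, 3.14, 3.14, 3.14].

INTERFACE

Orientations are given as [roll, pitch, yaw] about the fixed x, y, z axes, in that order (R = Rz(yaw) Ry(pitch) Rx(roll)).
In Python, from plant import env, optics, ticket gives the robot as it stands.
- The arm moves only by the tool arm_command, never from a script. Its argument "deltas" is one flat list of numbers, 5 for each row, row after row: the opening, from 0 (shut) to 1 (fully open), then the shift along the tool's x, y, z in cm, then the turn about the tool's z in rad. A call has 1 to 8 rows; each row shifts and turns the pose as measured when the row begins, along the tool's axes as they then stand; what a row does not reach is not made up. A row lasts 1/10 s, in which the tool goes at most 50 mm and 8.59 degrees, less where a joint would pass 70% of its speed; a pose out of reach is approached as far as the arm can. A call with a gripper value outside its range is refused whole. The fingers move at their own pace and stop on an object; the grip force is fixed at half the most. Time passes only in rows, so rows that do not move let the fingers close. It gives the time, the measured TCP pose, the force and the opening at its end, in the units of the state.
- env.observe(): the state, without advancing time (a new reading comes with each control period).
- optics.camera(name): name is "scene" or "top" or "wrist"; returns the picture (384x512x3 uint8, blue, green, red); there is no depth.
- optics.calibration(name): a dict with "intrinsics" (3x3 intrinsics, pixels), "R" (3x3) and "t" (3): a world point X has camera coordinates R X + t; the wrist camera has in their place "mount" (4x4, takes a point from camera to tool coordinates, whose origin is the TCP and whose axes are the flange's). Camera axes: x right, y down, z forward; pixel columns grow to the right and rows downward; lengths in mm; the calibration is good to about 2 mm. A picture is of the moment at which its call begins: read the wrist's pose just before it. calibration takes no time and is no camera call.
- ticket.job_done(): hands the job in, once; it reports no verdict.
The state is a dict: "time_s": time; "q": joint angles; "joint_velocities": joint speeds; "tau": joint torques, N m; "ee_pos": TCP position; "tool_rot": TCP orientation; "force": force on the tool from outside, world axes, zero at the start; "wrist_torque": the same for the moment, N m; "opening": finger opening in mm.
Only numpy, scipy, OpenCV 4.12 (cv2) and the standard library are available. Lean on these libraries where they do the work, as an engineer would, in place of code of your own. Each camera call takes 0.05 s, during which the arm holds its last target.

TASK

The doser of the coffee grinder has just been reassembled and its lid still stands a little proud. Press the lid down until it is fully home, then pull the dosing lever forward (clockwise seen from above) against its return spring all the way to its stop and keep holding it there while I check the pawl: your program finishes with the gripper still holding the lever at the stop. Leave the other things on the bench where they are.

Things in the scene. Friction and masses are not known exactly. Their poses are not given: they have to be found in the camera images.
- grinder: Compact dark grey coffee grinder, fixed to the bench, hopper off. Origin: on the bench, straight below the axis of the doser (round unit at its front). x points from the doser back to the motor housing (front faces -x), y sideways, z up. Base plate x -80 to 275, y -85 to 85, 24 mm high. Motor housing x 85 to 270, y -75 to 75, up to z 240 mm. Portafilter fork under the doser at z 88 mm.
- grind_collar (a point): Centre of the top of the grinder's hopper throat, 322 mm above the bench and 175 mm behind the doser's axis, the highest point of the grinder; below it the black grind collar and burr head, radius 66 mm, stand on the motor housing
- doser_axis (a point): Point on the doser's vertical axis at the chamber's rim, 241 mm above the bench, where the lid's flange rests when home. The dosing lever turns about this axis. Doser: outlet cone from z 112 mm, aluminium gear casting radius 63 mm, z 146 to 186 mm, clear chamber radius 60 mm above it, joined to the housing by a 50 mm wide chute, top at z 235 mm. Axes as the grinder's.
- doser_lid (a joint): How far the lid stands proud of its seat, in m: 0 = fully home, up to 0.009. It slides straight down; the snug seal needs about 7 N, and it stays where it is left.
- lid_top (a point): Centre of the lid's flat top: black plastic disc, radius 64 mm, flange 9 mm thick (so the top is 250 mm above the bench when the lid is home), over a grey sealing skirt that shows while the lid stands proud. Press anywhere near the middle.
- dosing_lever (a joint): Lever angle in rad: 0 = at rest, 1.1 = at its forward stop; grows clockwise seen from above. At 0 the lever points to the grinder's -y side, leaning 0.2 rad towards the front (-x); at the stop it leans 1.3 rad. A return spring (0.35 N m at rest, 1.12 N m at the stop: 2.4 to 7.6 N at the grip) takes it straight back to 0 when let go.
- lever_grip (a point): Middle of the lever's black handle: a level round bar 21 mm thick, lying radially from the doser's axis, 165 mm above the bench; this point is 147 mm from the axis, the handle runs from 110 to 176 mm, and inside that a flat steel bar 14 mm wide enters a slot in the casting. Axes turn with the lever; in them the handle always points along (-0.199, -0.980, 0).
- portafilter: Bystander: steel portafilter lying on the bench in front of the grinder, bowl 71 mm across and 34 mm high, black handle to its +x, 173 mm from the bowl's centre. Origin: centre of the bowl's underside.
- tamper: Bystander: steel coffee tamper standing on its 57 mm foot, 84 mm high. Origin: centre of its foot.
- milk_jug: Bystander: steel milk jug, 80 mm across, 98 mm high, wire handle to its +y. Origin: centre of its underside.
- bean_hopper: Bystander: the grinder's clear bean hopper standing upside down, 168 mm across, 165 mm high. Origin: centre of its underside.
- cup_stack: Bystander: upside-down stack of paper cups, 78 mm across, 153 mm high. Origin: centre of its underside.
- burr_ring: Bystander: flat steel grinding burr, 64 mm across, 10 mm thick. Origin: centre of its underside.
- screwdriver: Bystander: screwdriver lying on the bench, 190 mm long.
- dust_brush: Bystander: flat dusting brush lying on the bench beside the grinder, 155 mm long, 16 mm high.

How it is judged (in metres and radians):
On the way, in this order (a step that is already met when the one before it is completed fails the run):
1. the doser's lid is pressed fully home (value of joint doser_lid below 0.0015 m and value of joint dosing_lever below 0.3 rad), for 0.2 s.
2. the dosing lever is wound forward to its stop and held by the gripper (value of joint doser_lid below 0.0015 m and value of joint dosing_lever above 1.05 rad and contact force between any of the fingers, the arm and dosing_lever above 3 N), for 0.3 s.
At the end, for the whole second after the job is handed in: The robot is holding the dosing lever at its forward stop (lever angle above 1.05 rad of 1.1) with more than 3 N between gripper and lever, and the lid is home (less than 1.5 mm proud) (all of step 2); the arm keeps its last pose, push and grip.
It fails at once if another thing on the bench is displaced by more than 30 mm (distance of any of portafilter, tamper, milk_jug, bean_hopper, cup_stack, burr_ring, screwdriver, dust_brush from where it was at the start of the episode above 0.03 m).
It also fails if it takes over 48 s, if anything falls off the work surface, if the arm or the gripper's body presses on something with over 40 N, if the wrist force passes 120 N, or if a joint passes its speed limit or range.

## Working session

There is one attempt and no reset: what is moved stays moved. The work goes in short steps, Python scripts to look and compute and a tool call to move; the robot and the scene stay as the last step left them, time stands still between calls to the robot, and variables do not carry over. Pictures are saved under pics/ and viewed, and the job is handed in when it is done.

Besides the shell and the picture viewer there is one more tool, called after ">>>" as name(argument=value, ...) on one line, values as JSON. arm_command: Moves the arm, as the interface text tells. Its arguments: {"type":"object","properties":{"deltas":{"type":"array","items":{"type":"number"}}},"required":["deltas"]}

```bash
mkdir -p pics; ls
python3 - <<'E'
from plant import env, optics, ticket
import cv2
s=env.observe();print(s)
for n in("scene","top"):
    cv2.imwrite(f"pics/{n}0.png",optics.camera(n)); c=optics.calibration(n);print(n,c)
print(optics.calibration("wrist"))
E
```

```text
pics
{'time_s': 0.0, 'q': array([-1.42507446e+00,  1.59015773e-01,  1.59822070e+00,  9.84012786e-06,
        1.38617219e+00, -2.10086549e-01]), 'joint_velocities': array([-1.47991015e-05, -7.93432713e-04,  3.66334786e-04, -1.03113024e-03,
       -2.37765360e-04,  5.78720968e-04]), 'tau': array([ 8.51736913e-04, -3.85563934e+01, -3.22112846e+01,  7.02195545e-02,
        3.78453615e-02, -1.39183876e-04]), 'ee_pos': array([ 200.1997164 , -538.3688161 ,  213.64337941]), 'tool_rot': array([-3.13981859e+00, -3.88175274e-04,  3.55806261e-01]), 'force': array([ 0.61369128, -0.65963803, -0.46285805]), 'wrist_torque': array([-0.03901153,  0.00335189,  0.03823954]), 'opening': 91.6004287219229}
scene {'intrinsics': array([[440.96840501,   0.        , 256.20357053],
       [  0.        , 440.96840501, 194.62149704],
       [  0.        ,   0.        ,   1.        ]]), 'R': array([[-0.78512323,  0.61917526, -0.01426561],
       [ 0.52625528,  0.65480061, -0.54248644],
       [-0.32655306, -0.43342606, -0.83994342]]), 't': array([ 412.18139767, -167.65074189, 1770.68898603])}
top {'intrinsics': ar
[... 219 characters left out ...]
      [-9.79764361e-01, -7.74554056e-03, -2.00004509e-01],
       [ 2.00013285e-01, -3.67683690e-04, -9.79793116e-01]]), 't': array([ -19.39030109,  521.79352177, 1885.1949014 ])}
{'intrinsics': array([[329.42968986,   0.        , 257.00481857],
       [  0.        , 329.42968986, 188.93292771],
       [  0.        ,   0.        ,   1.        ]]), 'mount': array([[-8.71090861e-04, -9.62005176e-01, -2.73029818e-01,
         7.81514770e+01],
       [ 9.99999584e-01, -7.64059965e-04, -4.98336989e-04,
        -5.12466378e-02],
       [ 2.70791610e-04, -2.73030139e-01,  9.62005442e-01,
        -1.70446303e+02],
       [ 0.00000000e+00,  0.00000000e+00,  0.00000000e+00,
         1.00000000e+00]])}
```

View pics/scene0.png

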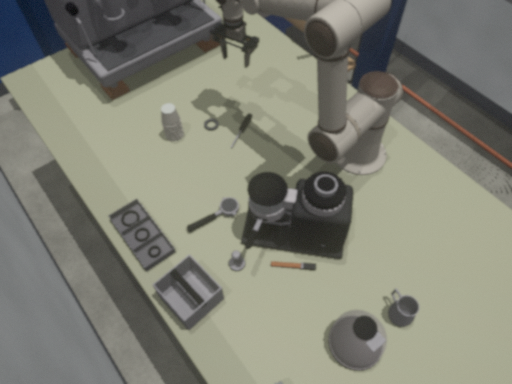

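View pics/top0.png

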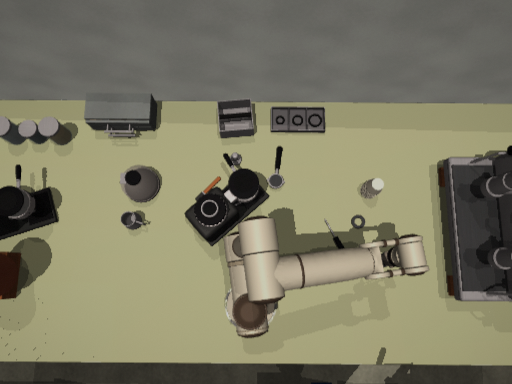

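The lid is the black disc at top (243,185) and scene (268,188). The collar is at top (210,209) and scene (326,186). I'll zoom in for the lever.

```bash
cat > h.py <<'E'
import numpy as np, cv2
from plant import env, optics, ticket
C={n:optics.calibration(n) for n in("scene","top")}
def ray(n,u,v):
    c=C[n];d=c["R"].T@np.linalg.inv(c["intrinsics"])@np.array([u,v,1.]);o=-c["R"].T@c["t"];return o,d/np.linalg.norm(d)
def plane(n,u,v,z):
    o,d=ray(n,u,v);return o+d*(z-o[2])/d[2]
def proj(n,X):
    c=C[n];p=c["intrinsics"]@(c["R"]@np.asarray(X,float)+c["t"]);return p[:2]/p[2]
E
python3 - <<'E'
import cv2,numpy as np
a=cv2.imread("pics/top0.png")[135:255,170:300];b=cv2.imread("pics/scene0.png")[150:280,180:370]
cv2.imwrite("pics/tz.png",cv2.convertScaleAbs(cv2.resize(a,None,fx=5,fy=5,interpolation=2),alpha=1.6))
cv2.imwrite("pics/sz.png",cv2.convertScaleAbs(cv2.resize(b,None,fx=4,fy=4,interpolation=2),alpha=1.6))
E
```

```text
(no output)
```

View pics/tz.png

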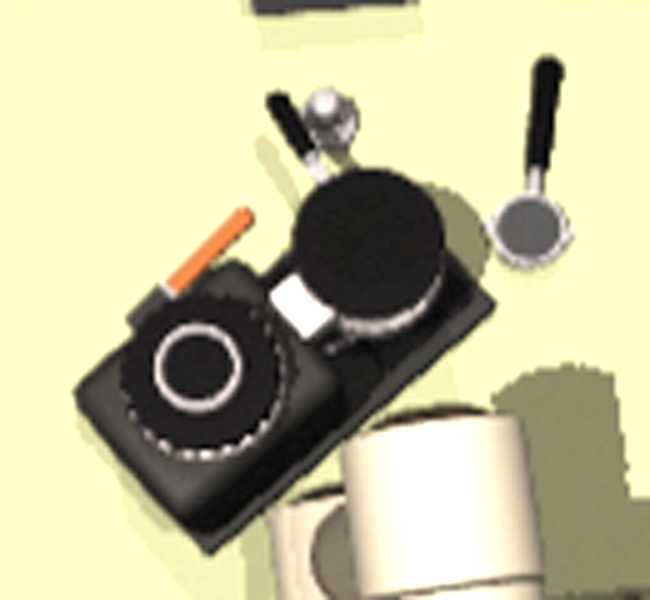

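View pics/sz.png

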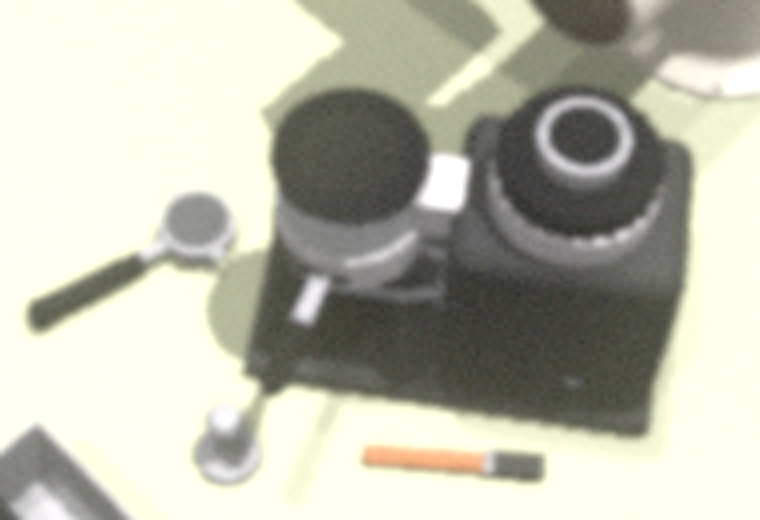

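```bash
cat > m.py <<'E'
from h import *
def seg(n,x0,y0,x1,y1,th,img=None):
    im=cv2.imread(img or f"pics/{n}0.png"); g=cv2.cvtColor(im,6)[y0:y1,x0:x1]
    return g
t=cv2.imread("pics/top0.png");g=cv2.cvtColor(t,6)
print(g[160:206:2,225:265:2])
E
python3 - <<'E'
from h import *
# top estimates from zoomed picture
f=lambda x,y:((x+.5)/5-.5+170,(y+.5)/5-.5+135)
k=lambda x,y:((x+.5)/4-.5+180,(y+.5)/4-.5+150)
lt=f(369,245);ls=k(350,156)
ct=f(199,367);cs=k(585,138)
def tri(a,b):
    A=[];B=[]
    for n,p in(("top",a),("scene",b)):
        o,d=ray(n,*p);P=np.eye(3)-np.outer(d,d);A.append(P);B.append(P@o)
    X=np.linalg.lstsq(np.vstack(A),np.hstack(B),rcond=None)[0];return X
L=tri(lt,ls);K=tri(ct,cs);print(L,K)
for z in(250,255,259):print(plane("top",*lt,z),plane("scene",*ls,z))
print(plane("top",*ct,322),plane("scene",*cs,322))
D=plane("top",*lt,256)[:2];K=plane("top",*ct,322)[:2];v=K-D;print(np.linalg.norm(v),np.arctan2(v[1],v[0]))
# lever handle ends: outer tip 277,97 inner 312,155 in zoom
a=plane("top",*f(277,97),165);b=plane("top",*f(307,155),165);print(a,b,np.linalg.norm(a[:2]-D),np.linalg.norm(b[:2]-D))
E
```

```text
[500.36268775  30.89858552 248.1185583 ] [385.31541074 162.37291462 318.41789377]
[499.5403393   31.32232348 250.        ] [501.53193026  31.34882668 250.        ]
[498.46709763  31.18721522 255.        ] [503.65190889  33.91207052 255.        ]
[497.60850429  31.07912862 259.        ] [505.34789178  35.96266558 259.        ]
[385.27851532 161.29748454 322.        ] [386.80448982 164.58102769 322.        ]
172.33346818655284 2.2857126486560713
[650.62701448 116.46444586 165.        ] [598.06770211  89.02104296 165.        ] 174.62767127625554 115.3731450052826
```

Lid axis is about (500, 31), from both views triangulated at z≈248, against the expected 250–259. Collar distance comes out at 174.8 mm (175 expected). The grinder yaw is about 2.287 rad. The lever direction in the world is 0.514 rad by measurement and 0.516 predicted, with its tip at 175 mm radius (176 expected). Next I raise the tool and traverse with the fingers closed.

>>> arm_command(deltas=[0,0,0,-4,0,0,0,0,-4,0,0,0,0,-4,0,0,3.4,-3,0,0,0,3.4,-3,0,0,0,3.4,-3,0,0,0,3.4,-3,0,0,0,3.4,-3,0,0])

```text
time_s: 0.9
ee_pos: [307.7, -334.6, 334.9]
tool_rot: [-3.131, -0.002, 0.346]
force: [-0.3, -0.1, 0.5]
opening: 29.9
```

>>> arm_command(deltas=[0,3.4,-3,0,0,0,3.4,-3,0,0,0,3.4,-3,0,0,0,3.4,-3,0,0,0,3.4,-3,0,0,0,3.4,-3,0,0])

```text
time_s: 1.5
ee_pos: [441.0, -84.7, 335.6]
tool_rot: [-3.13, -0.002, 0.344]
force: [-0.1, -0.5, 1.0]
opening: 0.4
```

>>> arm_command(deltas=[0,3.2,-3,0,0,0,3.2,-3,0,0,0,2.5,-2.4,0,0,0,0,0,0,0])

```text
time_s: 1.9
ee_pos: [498.1, 34.5, 335.0]
tool_rot: [-3.127, -0.001, 0.351]
force: [0.1, 0.2, 0.5]
opening: 0.3
```

Run:
```python
from h import *
s=env.observe();p=s["ee_pos"];y=s["tool_rot"][2];print(p,s["tool_rot"],s["force"],s["q"])
d=np.array([500,31])-p[:2];print(d,np.cos(y)*d[0]+np.sin(y)*d[1],np.sin(y)*d[0]-np.cos(y)*d[1])
cv2.imwrite("pics/w1.png",optics.camera("wrist"))
im=optics.camera("scene")[80:290,160:400];cv2.imwrite("pics/s1.png",cv2.convertScaleAbs(cv2.resize(im,None,fx=2.8,fy=2.8),alpha=1.6))
```

```text
[498.10132596  34.48052136 335.00249009] [-3.12739027e+00 -9.64380287e-04  3.50935961e-01] [0.11100585 0.18391267 0.5041119 ] [-0.18185999 -0.09082339  1.61804556  0.01273942  1.62075014  1.03858907]
[ 1.89867404 -3.48052136] 0.5864296898107375 3.9211085460398896
```

View pics/w1.png

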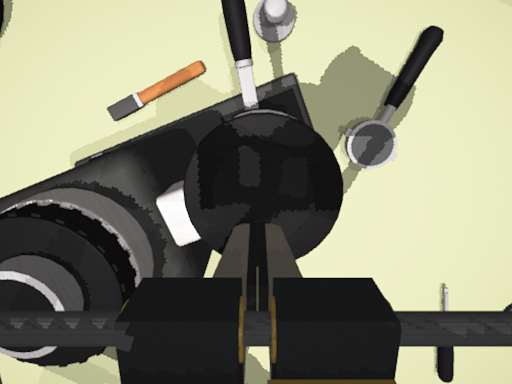

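View pics/s1.png

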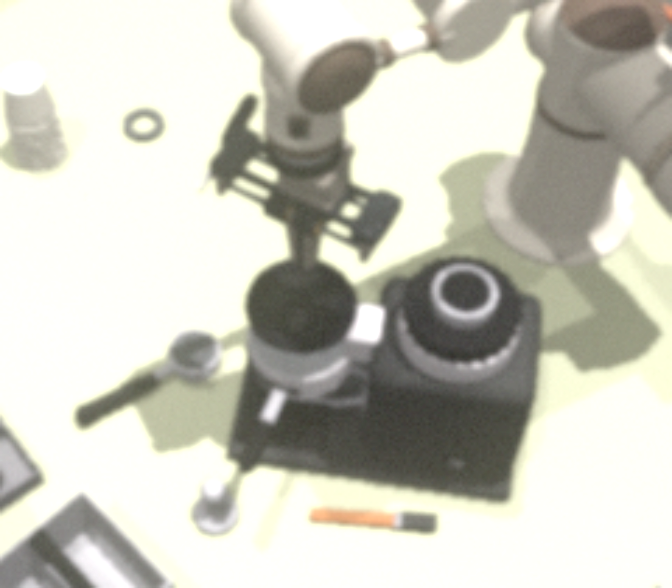

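The wrist view shows the lid disc centred near (264,185), the lever handle at (235,30) and the fingers over the lid. The tool is within 4 mm of the lid's axis, so I descend.

>>> arm_command(deltas=[0,0,0.4,3,0,0,0,0,2.5,0,0,0,0,1.2,0,0,0,0,0,0])

```text
time_s: 2.4
ee_pos: [497.7, 23.9, 266.8]
tool_rot: [-3.131, -0.001, 0.342]
force: [0.1, -0.9, 0.0]
opening: 0.5
```

Run:
```python
from h import *
s=env.observe();p=s["ee_pos"];print(p,s["force"])
w=optics.calibration("wrist");from scipy.spatial.transform import Rotation as Ro
# earlier wrist view: lid centre
R=Ro.from_euler("xyz",[-3.1274,-.00096,.35094]).as_matrix();t=np.array([498.1,34.48,335])
for z in(250,258):
  for uv in((264,185),(237,2),):
    z2=z if uv[1]>100 else 165
    d=R@w["mount"][:3,:3]@np.linalg.inv(w["intrinsics"])@np.array([*uv,1.]);o=R@w["mount"][:3,3]+t;print(uv,o+d*(z2-o[2])/d[2])
```

```text
[497.68802924  23.89861182 266.79183063] [ 0.12038188 -0.88366605  0.00618336]
(264, 185) [508.02901002  33.62687843 250.        ]
(237, 2) [642.62250727 109.79642997 165.        ]
(264, 185) [510.03647519  34.42379414 258.        ]
(237, 2) [642.62250727 109.79642997 165.        ]
```

>>> arm_command(deltas=[0,0.6,-0.6,0.5,0,0,0,0,0.4,0])

```text
time_s: 2.6
ee_pos: [502.3, 30.8, 259.5]
tool_rot: [-3.133, -0.003, 0.34]
force: [0.6, 0.0, -0.2]
opening: 0.4
```

>>> arm_command(deltas=[0,0,0,0.4,0,0,0,0,0.4,0])

```text
time_s: 2.8
ee_pos: [502.9, 30.7, 253.6]
tool_rot: [-3.135, -0.005, 0.34]
force: [-5.4, -0.2, 7.7]
opening: 0.3
```

>>> arm_command(deltas=[0,0,0,0.4,0,0,0,0,0.4,0])

```text
time_s: 3.0
ee_pos: [503.0, 30.7, 250.2]
tool_rot: [-3.136, -0.006, 0.341]
force: [-10.8, 0.6, 24.9]
opening: 0.1
```

>>> arm_command(deltas=[0,0,0,0.4,0,0,0,0,0.4,0])

```text
time_s: 3.2
ee_pos: [503.0, 30.7, 250.2]
tool_rot: [-3.139, -0.007, 0.342]
force: [-10.3, 1.5, 18.0]
opening: 0.6
```

It stops at 250.2 with 18–25 N, well above the 7 N seal force. I give it one more hold, then rise.

>>> arm_command(deltas=[0,0,0,0.5,0,0,0,0,0.5,0,0,0,0,0.5,0])

```text
time_s: 3.5
ee_pos: [503.0, 30.7, 250.2]
tool_rot: [3.139, -0.011, 0.344]
force: [-12.7, 0.0, 22.8]
opening: 0.4
```

>>> arm_command(deltas=[0,0,0,-1,0,0,0,0,-3,0,0.3,0,0,-4,0,0.6,0,0,-3,0.1,0.6,0,0,0,0.06,0.6,0,0,0,0])

```text
time_s: 4.1
ee_pos: [502.8, 30.9, 369.0]
tool_rot: [3.138, -0.018, 0.18]
force: [0.1, -0.1, -0.8]
opening: 30.5
```

Run:
```python
from h import *
s=env.observe();print(s["ee_pos"],s["tool_rot"],s["opening"])
cv2.imwrite("pics/w2.png",optics.camera("wrist"))
im=optics.camera("scene")[80:290,160:400];cv2.imwrite("pics/s2.png",cv2.convertScaleAbs(cv2.resize(im,None,fx=2.8,fy=2.8),alpha=1.6))
```

```text
[502.83475109  30.8722436  369.04372013] [ 3.13839259 -0.01840944  0.17973102] 30.533227472751637
```

View pics/w2.png

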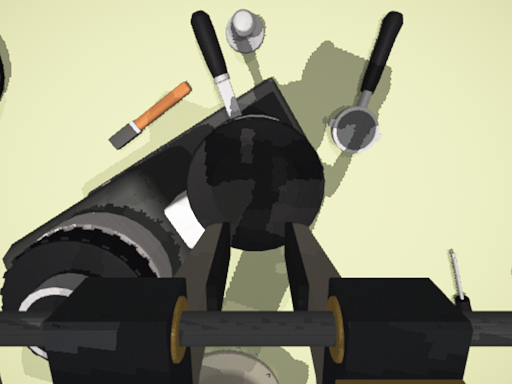

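View pics/s2.png

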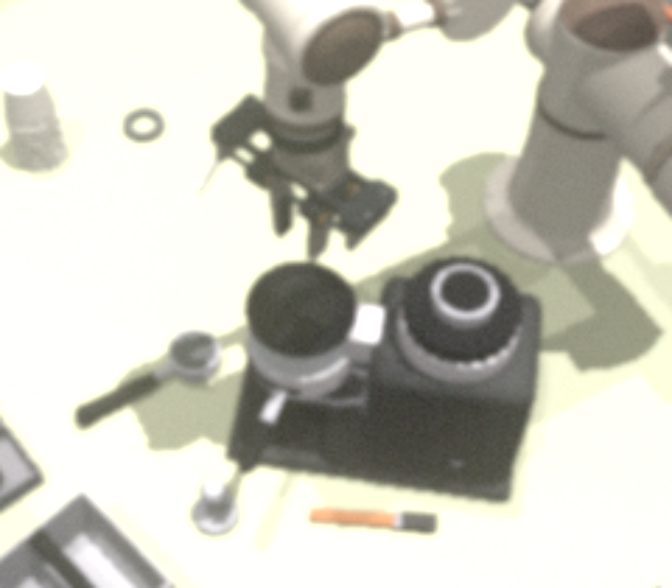

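The lid is down, centred at about (256,182) in the wrist view. The handle runs from its tip (201,12) to (222,78). Turning + lowers yaw. I convert these to world positions.

Run:
```python
from h import *
from scipy.spatial.transform import Rotation as Ro
w=optics.calibration("wrist")
R=Ro.from_euler("xyz",[3.13839,-.01841,.17973]).as_matrix();t=np.array([502.83,30.87,369.04])
def wp(u,v,z):
    d=R@w["mount"][:3,:3]@np.linalg.inv(w["intrinsics"])@np.array([u,v,1.]);o=R@w["mount"][:3,3]+t;return (o+d*(z-o[2])/d[2])[:2]
L=wp(256,182,250);A=wp(201,12,165);B=wp(222,78,165);print(L,A,B,np.linalg.norm(A-B))
v=A-B;print("dir",np.arctan2(v[1],v[0]))
for D in(L,np.array([500.4,31.])):
    print([np.linalg.norm(X-D) for X in(A,B)],[np.arctan2(*(X-D)[::-1]) for X in(A,B)])
p=t[:2];g=np.array([500.5,31.5])+147*np.array([np.cos(.515),np.sin(.515)]);print("grip",g,"mid wrist",B+(A-B)*37/66)
```

```text
[507.27000647  32.60584303] [654.76807719 116.90022527] [594.58539091  85.76804995] 67.75815868342426
dir 0.47738732548180407
[np.float64(169.885913908234), np.float64(102.22620312320535)] [np.float64(0.5191960481990826), np.float64(0.5469034182147336)]
[np.float64(176.6588575673548), np.float64(108.95148992168572)] [np.float64(0.5077921659571545), np.float64(0.5266994918928618)]
grip [628.43303018 103.90262281] mid wrist [628.32416958 103.22093611]
```

Grip point (628.4, 103.5): the prediction and the wrist view agree within 1 mm. I turn −0.336, then go out radially.

>>> arm_command(deltas=[1,0,0,0,-0.12,1,0,0,0,-0.12,1,0,0,0,-0.1,1,3.6,0,0,0,1,3.6,0,0,0,1,3.6,0,0,0,1,3.2,0,0,0,1,0,0,0,0])

```text
time_s: 5.0
ee_pos: [623.4, 105.5, 359.6]
tool_rot: [3.141, -0.003, 0.545]
force: [-0.2, -0.6, -0.0]
opening: 91.7
```

```bash
cat > go.py <<'E'
from h import *
import sys
s=env.observe();p=s["ee_pos"];y=s["tool_rot"][2]
X=np.array([float(a) for a in sys.argv[1:3]])
d=X-p[:2];print(p.round(1),s["tool_rot"].round(3),s["force"].round(1),s["opening"]);print("tool cm",(np.cos(y)*d[0]+np.sin(y)*d[1])/10,(np.sin(y)*d[0]-np.cos(y)*d[1])/10)
r=p[:2]-[500.5,31.5];print("r,ang",np.hypot(*r),np.arctan2(r[1],r[0]))
E
python3 go.py 628.4 103.5
```

```text
[623.4 105.5 359.6] [ 3.141e+00 -3.000e-03  5.450e-01] [-0.2 -0.6 -0. ] 91.6787880570897
tool cm 0.3268517580225204 0.42926878760655496
r,ang 143.42850489569346 0.5419027121569111
```

>>> arm_command(deltas=[1,0.3,0.4,3.5,0.03,1,0,0,4,0,1,0,0,4,0,1,0,0,3.5,0,1,0,0,0,0])

```text
time_s: 5.5
ee_pos: [625.4, 102.5, 202.5]
tool_rot: [-3.141, 0.002, 0.52]
force: [-0.8, -0.1, -0.3]
opening: 92.0
```

```bash
python3 go.py 628.4 103.5
python3 - <<'E'
from h import *
cv2.imwrite("pics/w3.png",optics.camera("wrist"))
E
```

```text
[625.4 102.5 202.5] [-3.141e+00  2.000e-03  5.200e-01] [-0.8 -0.1 -0.3] 92.01708300691968
tool cm 0.3099431623433354 0.05760729596012153
r,ang 143.67097186843768 0.5165806009052721
```

View pics/w3.png

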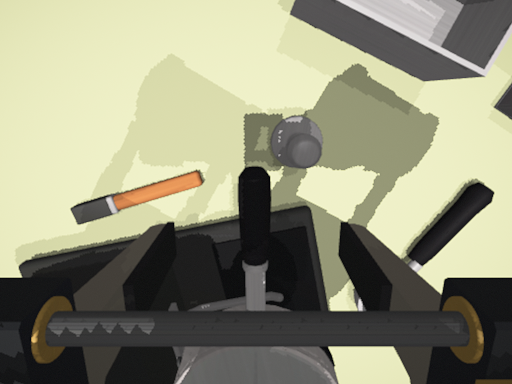

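The handle at (255,210) lies centred between the fingers and points straight along tool x. Down 57 mm, then close.

>>> arm_command(deltas=[1,0.3,0,3,0,1,0,0,2.7,0,1,0,0,0,0])

```text
time_s: 5.85
ee_pos: [633.9, 103.1, 156.7]
tool_rot: [3.133, -0.013, 0.521]
force: [-0.0, -0.4, -0.2]
opening: 92.1
```

```bash
python3 go.py 628.4 103.5
```

```text
[633.9 103.1 156.7] [ 3.133 -0.013  0.521] [-0.  -0.4 -0.2] 92.0558642278976
tool cm -0.45263959357823663 -0.30922715187898525
r,ang 151.35508068219545 0.4925305117249906
```

>>> arm_command(deltas=[1,-0.4,-0.3,1.2,0,1,0,0,0,0])

```text
time_s: 6.05
ee_pos: [631.2, 103.4, 149.3]
tool_rot: [3.13, -0.019, 0.521]
force: [-0.7, 0.2, -0.6]
opening: 91.9
```

```bash
python3 go.py 628.4 103.5
```

```text
[631.2 103.4 149.3] [ 3.13  -0.019  0.521] [-0.7  0.2 -0.6] 91.88459370633659
tool cm -0.2376469494539665 -0.15036508362185688
r,ang 149.16951820029698 0.5027751040817895
```

>>> arm_command(deltas=[0,-0.2,-0.1,0.3,0,0,0,0,0,0,0,0,0,0,0,0,0,0,0,0,0,0,0,0,0,0,0,0,0,0,0,0,0,0,0,0,0,0,0,0])

```text
time_s: 6.85
ee_pos: [631.8, 103.2, 151.9]
tool_rot: [3.125, -0.026, 0.521]
force: [-0.4, 1.6, 0.5]
opening: 30.3
```

```bash
python3 go.py 628.4 103.5
```

```text
[631.8 103.2 151.9] [ 3.125 -0.026  0.521] [-0.4  1.6  0.5] 30.253519767622535
tool cm -0.2818042756831928 -0.19292511336270624
r,ang 149.62019251266946 0.49999336789826165
```

>>> arm_command(deltas=[0,0,0,0.5,0,0,0,0,0.1,0,0,0,0,0.1,0])

```text
time_s: 7.15
ee_pos: [632.1, 104.3, 147.3]
tool_rot: [3.126, -0.027, 0.522]
force: [-5.2, 0.7, 8.7]
opening: 20.5
```

```bash
python3 go.py 628.4 103.5
```

```text
[632.1 104.3 147.3] [ 3.126 -0.027  0.522] [-5.2  0.7  8.7] 20.51502257545083
tool cm -0.3571434196835941 -0.11827527744246753
r,ang 150.35952165780196 0.5050682968806057
```

Gripped: 20.5 mm on the 21 mm handle. Now I follow the arc clockwise in 0.12 rad steps.

>>> arm_command(deltas=[0,-0.1,1.76,0.1,0.12,0,-0.1,1.76,0,0.12,0,-0.1,1.76,0,0.12])

```text
time_s: 7.45
ee_pos: [648.6, 56.6, 147.3]
tool_rot: [3.138, -0.028, 0.155]
force: [-0.7, 1.6, 2.6]
opening: 20.2
```

```bash
python3 go.py 628.4 103.5
```

```text
[648.6  56.6 147.3] [ 3.138 -0.028  0.155] [-0.7  1.6  2.6] 20.241762858061428
tool cm -1.2687494724346338 -4.945379089464888
r,ang 150.20353425298995 0.16793831483192326
```

>>> arm_command(deltas=[0,-0.15,1.76,0,0.12,0,-0.15,1.76,0,0.12,0,-0.1,1.76,0,0.12,0,-0.1,1.76,0,0.12])

```text
time_s: 7.85
ee_pos: [643.5, -13.6, 147.3]
tool_rot: [-3.128, -0.03, -0.339]
force: [-0.8, 3.9, 3.5]
opening: 20.8
```

```bash
python3 go.py 622.9 -49.5
```

```text
[643.5 -13.6 147.3] [-3.128 -0.03  -0.339] [-0.8  3.9  3.5] 20.784751833244147
tool cm -0.754515837924014 4.070891579776677
r,ang 149.99278203477775 -0.3055025914832156
```

Angle is −0.306 and the stop should be near −0.584.

>>> arm_command(deltas=[0,-0.1,1.8,0,0.1,0,-0.1,1.6,0,0.08])

```text
time_s: 8.05
ee_pos: [630.1, -43.5, 147.2]
tool_rot: [-3.118, -0.029, -0.526]
force: [3.1, 7.4, 2.1]
opening: 20.9
```

>>> arm_command(deltas=[0,0,1.2,0,0.06,0,0,0.8,0,0.02])

```text
time_s: 8.25
ee_pos: [625.6, -50.5, 147.0]
tool_rot: [-3.088, -0.028, -0.612]
force: [25.7, 28.9, -8.6]
opening: 20.6
```

```bash
python3 go.py 622.9 -49.5
```

```text
[625.6 -50.5 147. ] [-3.088 -0.028 -0.612] [25.7 28.9 -8.6] 20.62625924786262
tool cm -0.27758425175615714 0.06674833555129678
r,ang 149.5690364494846 -0.5806570334322588
```

At −0.581 the force jumped to 39 N, well above the 7.6 N spring, so the lever is on its stop. I hold with a light push.

>>> arm_command(deltas=[0,0,0.3,0,0,0,0,0.3,0,0,0,0,0.3,0,0,0,0,0.3,0,0,0,0,0.3,0,0])

```text
time_s: 8.75
ee_pos: [627.1, -48.4, 146.7]
tool_rot: [-3.056, -0.038, -0.607]
force: [7.4, 8.6, -2.2]
opening: 20.8
```

```bash
python3 go.py 622.9 -49.5;python3 - <<'E'
from h import *
cv2.imwrite("pics/w4.png",optics.camera("wrist"))
im=optics.camera("scene")[80:290,160:400];cv2.imwrite("pics/s4.png",cv2.convertScaleAbs(cv2.resize(im,None,fx=2.8,fy=2.8),alpha=1.6))
s=env.observe();print(s["time_s"],s["ee_pos"],s["force"])
E
```

```text
[627.1 -48.4 146.7] [-3.056 -0.038 -0.607] [ 7.4  8.6 -2.2] 20.82058367370043
tool cm -0.28312051931811616 0.32884535912322516
r,ang 149.71210972694692 -0.5630556154706727
8.85 [627.08817025 -48.4251823  146.70852946] [ 7.63140845  7.57290564 -0.93708305]
```

View pics/w4.png

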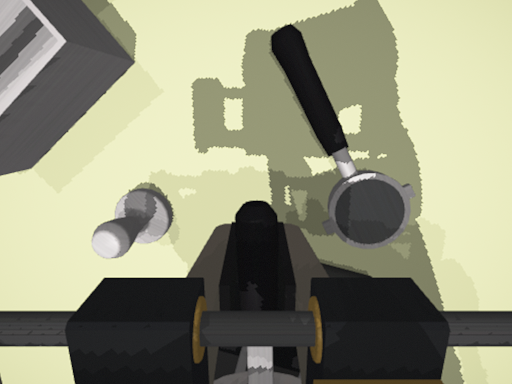

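View pics/s4.png

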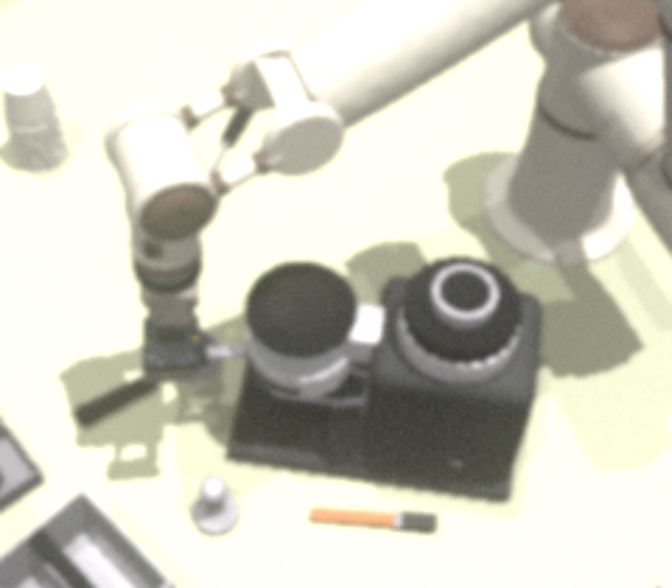

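The wrist view shows the handle at (257,240) between the fingers, with the tamper and portafilter undisturbed. The lid looks seated. The push relaxed to about 10 N, so I push more firmly and end on a steady push.

>>> arm_command(deltas=[0,0,0.6,0,0,0,0,0.6,0,0,0,0,0.6,0,0,0,0,0.6,0,0])

```text
time_s: 9.25
ee_pos: [627.3, -48.4, 146.3]
tool_rot: [-3.009, -0.048, -0.605]
force: [14.4, 16.4, -4.6]
opening: 20.4
```

```bash
python3 go.py 622.9 -49.5;python3 - <<'E'
from h import *
for i in range(4):
    optics.camera("top" if i else "wrist")
    s=env.observe();print(s["time_s"],s["ee_pos"],s["force"],s["tool_rot"])
    
cv2.imwrite("pics/w5.png",optics.camera("wrist"))
E
```

```text
[627.3 -48.4 146.3] [-3.009 -0.048 -0.605] [14.4 16.4 -4.6] 20.38581595470248
tool cm -0.3046662352730032 0.34087632058116146
r,ang 149.92900488582148 -0.5622928416214111
9.3 [627.28482885 -48.45325861 146.26726205] [15.35827072 17.58447631 -5.53785031] [-3.00836209 -0.04781471 -0.60572615]
9.35 [627.30974722 -48.43681369 146.29439433] [15.86290055 17.78203574 -4.2406659 ] [-3.00886433 -0.04775706 -0.60586499]
9.4 [627.30254395 -48.42433818 146.27464424] [15.25551392 17.33306472 -4.94446723] [-3.00916166 -0.04767789 -0.60574452]
9.45 [627.32877889 -48.45261947 146.30553894] [15.00612117 17.10415637 -4.44640936] [-3.00930924 -0.04776666 -0.60569068]
```

Doubling the push to 23 N moved nothing, so this is the hard stop. I cross-check the angle and the bystanders.

Run:
```python
from h import *
from scipy.spatial.transform import Rotation as Ro
s=env.observe();R=Ro.from_euler("xyz",s["tool_rot"]).as_matrix();g=s["ee_pos"]-19*R[:,2]
r=g[:2]-[500.5,31.5];print(g,np.hypot(*r),"lever",0.516-np.arctan2(r[1],r[0]))
a=cv2.imread("pics/top0.png");im=optics.camera("top");cv2.imwrite("pics/t5.png",cv2.convertScaleAbs(cv2.resize(im[120:260,110:400],None,fx=2.7,fy=2.7),alpha=1.5))
w=optics.calibration("wrist");
def wp(u,v,z):
    d=R@w["mount"][:3,:3]@np.linalg.inv(w["intrinsics"])@np.array([u,v,1.]);o=R@w["mount"][:3,3]+s["ee_pos"];return (o+d*(z-o[2])/d[2])[:2]
```

```text
[625.15000018 -49.98570082 165.0953402 ] 148.92126101315853 lever 1.0949830961021365
```

View pics/t5.png

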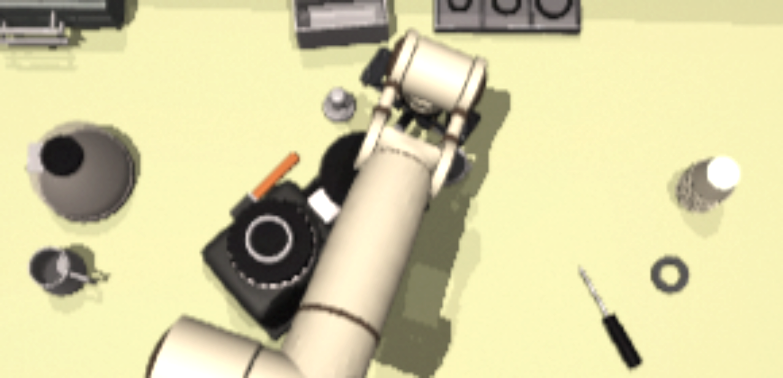

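View pics/w5.png

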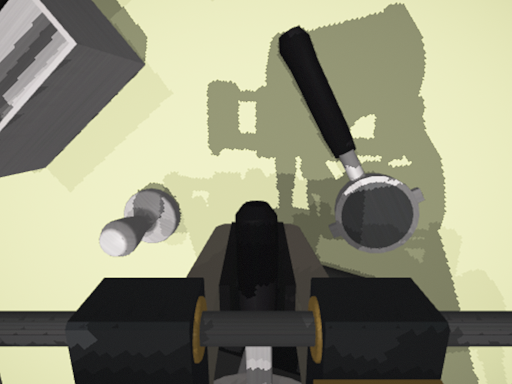

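The lever angle from the grasp point is 1.095 (1.1 at the stop). The handle is in the jaws and the bystanders are in place, so I hand in.

Run:
```python
from h import *
s=env.observe();print(s["time_s"],s["force"],s["opening"]);print(ticket.job_done())
```

```text
9.55 [15.59600587 17.70952157 -5.11526459] 21.109352357960443
the job is handed in; nothing more can be done
None
```

The lid is pressed home, and the gripper is holding the dosing lever at its forward stop. I handed the job in at about 9.6 s; it reported no verdict.

- **Lid:** I pressed with closed fingers until they stopped at z = 250.2 mm under 18–25 N. Home is 250 mm, and the seal needs about 7 N.
- **Lever:** I gripped the handle (about 21 mm between the jaws) and turned it clockwise to the stop. The angle worked out from the grasp point is 1.095 of 1.1 rad. The push is a steady 23 N or so, and doubling it moved nothing.
- **Other things on the bench:** in the last top and wrist pictures everything visible was where it started. I judged this by eye and did not measure it.
- **Readings that disagreed:**
  - The first wrist-camera estimate of the lid centre was about 8 mm off the two-view one, because the fingers hid its near edge. I used the two-view value, which fits the measured handle.
  - The gripper is tilted about 0.13 rad from the push.

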